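Clear the mosaic jig and seat the sample board

TASK

Pick up the scraper block and with it (not with the fingers) sweep the three tile offcuts out of the jig's pocket, through the opening at the pocket's far end and down into the metal trough, then stand the scraper upright back on the desk top, clear of the jig. After that slide the sample board, without lifting it off the jig, across the loading deck and into the pocket until it drops over the step and lies flat and square on the pocket floor. Leave the two jars and the roll of tape where they are.

Things in the scene. Friction and masses are not known exactly. Their poses are not given: they have to be found in the camera images.
- jig: Fixed plywood jig, 292 x 300 mm. Origin at desk level under the pocket's centre; x runs from the loading deck (robot side) through the pocket to the metal trough, y to the left of that, z up. All jig points have these axes. Side fences 22 mm thick, tops at z 36 mm, flank the pocket at y +-77 to +-99 mm, x -22 to 64 mm.
- jig_deck (a point): Middle of the loading deck's flat top, z 25 mm (jig frame: x -102 mm). The deck spans jig x -152 to -52 mm, y +-150 mm. At x -52 mm it ends in a 5 mm step down to the pocket floor.
- jig_pocket (a point): Centre of the pocket floor, z 20 mm, jig x 0. Pocket 104 mm in x, 154 mm in y (board's long side along y). Lead-in chamfers widen its entrance from y +-77 mm at x -22 to +-87 mm at x -52 mm. Far end: two corner stop ears (x 52 to 64, tops z 36 mm), between them an opening y +-65 mm, floor running on level at z 20 mm to an edge at x 64 mm.
- jig_trough (a point): Middle of the metal trough's floor, z 6 mm (jig frame: x 101 mm). Trough inside: jig x 64 to 136 mm, y +-86 mm, floor z 6 mm, end walls to z 24 mm, far wall to z 30 mm.
- board: Loose olive sample board, flat plate 150 x 100 x 12 mm, 0.25 kg, lying flat on the loading deck, its robot-side edge overhanging the deck. Origin at the centre of its underside, x along the 150 mm side, z up. Its long side starts roughly along the jig's y.
- scraper: Loose scraper block of wood with a steel foot, standing on the desk beside the jig: 24 mm thick (x), 100 mm long (y), 74 mm high, 0.22 kg; the foot and body are 24 mm thick up to z 41 mm, the grip above is 22 mm thick and 74 mm long. Origin at the centre of its underside, z up. Grasp across x near the top.
- offcut_1: Loose off-white tile offcut, flat strip 60 x 22 x 8 mm, 30 g, lying in the jig's pocket. Origin at the centre of its underside as built, x along its length.
- offcut_2: Loose off-white tile offcut, flat strip 46 x 26 x 8 mm, 30 g, lying in the jig's pocket. Origin at the centre of its underside as built, x along its length.
- offcut_3: Loose off-white tile offcut, flat strip 60 x 18 x 8 mm, 30 g, lying in the jig's pocket. Origin at the centre of its underside as built, x along its length.
- jar_aqua: Bystander: loose glass jar of pale blue tiles with a white cap, 55 mm wide, 74 mm high, on the desk; origin at the centre of its underside.
- jar_gold: Bystander: loose glass jar of pale yellow tiles with a white cap, 49 mm wide, 66 mm high, on the desk; origin at the centre of its underside.
- tape_roll: Bystander: loose roll of masking tape lying flat, 83 mm across, 19 mm high, on the desk; origin at the centre of its underside.

How it is judged:
On the way, in this order (a step that is already met when the one before it is completed fails the run):
1. the scraper block is picked up (height (world z) of scraper above 0.012 m), for 0.1 s.
2. all three offcuts lie in the trough (x of offcut_1 in the frame of jig between 0.068 and 0.136 m and y of offcut_1 in the frame of jig between -0.086 and 0.086 m and height (world z) of each of offcut_1, offcut_2, offcut_3 below 0.026 m and x of offcut_2 in the frame of jig between 0.068 and 0.136 m and y of offcut_2 in the frame of jig between -0.086 and 0.086 m and x of offcut_3 in the frame of jig between 0.068 and 0.136 m and y of offcut_3 in the frame of jig between -0.086 and 0.086 m), for 0.2 s.
3. the scraper stands upright on the desk again (height (world z) of scraper below 0.004 m and angle between scraper's own z axis and vertical below 0.1 rad), for 0.2 s.
4. the board lies flat and square in the pocket (horizontal distance between board and jig_pocket below 0.006 m and z of board in the frame of jig_pocket between -0.0025 and 0.002 m and angle between board's own z axis and vertical below 0.02 rad and angle between the x axis of board and the y axis of jig, either way round below 0.04 rad), for 0.2 s.
At the end, for the whole second after the job is handed in: Board at rest in the pocket: centre within 6 mm, underside within 2 mm of the floor, tilt < 0.02 rad, square within 0.04 rad. Origins of all offcuts in the trough (jig x 68-136 mm, |y| < 86 mm, z < 26 mm), at rest. Scraper standing on the desk (z < 4 mm, tilt < 0.1 rad), at rest (all of step 2 and all of step 3 and all of step 4 and linear speed of each of board, scraper below 0.01 m/s and linear speed of each of offcut_1, offcut_2, offcut_3 below 0.02 m/s); the robot touches nothing.
It fails at once if an offcut is pushed with the fingers (over 1 N) (contact force between the fingers and offcut_1 above 1 N or contact force between the fingers and offcut_2 above 1 N or contact force between the fingers and offcut_3 above 1 N).
It fails at once if the board is lifted off the jig (underside above z 45 mm) (height (world z) of board above 0.045 m).
It fails at once if the jar of pale blue tiles is moved more than 20 mm (distance of jar_aqua from where it was at the start of the episode above 0.02 m).
It fails at once if the jar of pale yellow tiles is moved more than 20 mm (distance of jar_gold from where it was at the start of the episode above 0.02 m).
It fails at once if the roll of tape is moved more than 20 mm (distance of tape_roll from where it was at the start of the episode above 0.02 m).
It also fails if it takes over 69 s, if anything falls off the work surface, if the arm or the gripper's body presses on something with over 40 N, if the wrist force passes 120 N, or if a joint passes its speed limit or range.

ROBOT

A 7-joint arm with a two-finger parallel gripper is mounted at the origin on the work surface; the furniture and walls round the work are solid. World frame = base frame: x ahead of the robot, y to its left, z up, the work surface at z = 0. Lengths are in m, angles in rad, forces in N, time in s.
With the tool pointing down it reaches from about 0.425 to 0.825 m from the base axis. Payload 3.6 kg.
Tool frame: the origin (TCP) lies where the fingers leave the gripper's body, on its centre line; the fingertips stand 84 mm ahead of it and the grasp point (between the pads) lies 65 mm ahead of it (r.tcp_to_tips is the x of the fingertips in the tool frame, in m); x points along the fingers, y is the direction in which the jaws open and shut, and the axes are right-handed (so a half turn about x gives the same grasp; the last joint's range is limited). The gripper opens to 93 mm and grips with 3 to 60 N. Pads are 15 mm wide; open, the fingers measure 128 mm over their backs; the gripper's body (75 mm by 188 mm) begins 65 mm behind the grasp point.
Start: joints at [-1.371, 0.615, -0.013, 1.423, 0.008, 1.103, -0.04], TCP at [0.145, 0.633, 0.303] pointing down, gripper open.
Joint ranges: [-3.12, 3.12], [-0.3, 2.06], [-1.34, 1.32], [0.26, 2.42], [-1.36, 4.5], [0.01, 1.98], [-2.84, 2.84]. Speed limits (rad/s): [2.79, 2.79, 3.14, 3.14, 3.14, 3.14, 3.14].

INTERFACE

Orientations are given as [roll, pitch, yaw] about the fixed x, y, z axes, in that order (R = Rz(yaw) Ry(pitch) Rx(roll)).
In Python, from rig import r gives the robot as it stands.
- The arm moves only by the shell command python3 -m inch 'ROWS' [FORCE]. ROWS is JSON, a list that holds one entry, the list of rows, each a list of 7 numbers: the shift along the tool's x, y, z in m, then the turn, a rotation vector about the tool's x, y, z in degrees, then the finger opening in m, from 0 to 0.093. A call has 1 to 12 rows; each row is the pose to reach, as a shift and turn from the pose commanded when the call began, along the tool's axes at that moment; what a row does not reach only later rows make up. A row lasts 1/8 s, in which the tool goes at most 62.5 mm and 10.7 degrees, less where a joint would pass 70% of its speed; a pose out of reach is approached as far as the arm can. A call with a gripper value outside its range is refused whole. The fingers move at their own pace and stop on an object; FORCE is the grip in N (left out, the last holds). Time passes only in rows, so rows that repeat a pose let the fingers close. It gives the time, the measured TCP pose, the force and the opening at its end, in the units of the state.
- r.read_state(): the state, without advancing time (a new reading comes with each control period).
- r.get_image(name): name is "side" or "top" or "wrist"; returns a dict with "img" (384x512x3 uint8, red, green, blue), "mtx" (3x3 intrinsics, pixels), "k1" (the pictures are not rectified: a ray, as slopes to the right and down, at radius r is drawn at 1 + k1 r^2 times it, then the intrinsics apply), "R" (3x3) and "t" (3): a world point X has camera coordinates R X + t; the wrist camera has in their place "mount" (4x4, takes a point from camera to tool coordinates, whose origin is the TCP and whose axes are the tool frame's). Camera axes: x right, y down, z forward; pixel columns grow to the right and rows downward; lengths in m; the calibration is good to about 2 mm. A picture is of the moment at which its call begins: read the wrist's pose just before it. There is no depth.
- r.job_done(): hands the job in, once; it reports no verdict.
The state is a dict: "time_s": time; "joint_pos": joint angles; "qd": joint speeds; "joint_torque": joint torques, N m; "tcp_pos": TCP position; "eef_rot": TCP orientation; "wrist_force": force on the tool from outside, world axes, zero at the start; "ft_torque": the same for the moment, N m; "finger_gap": finger opening in m.
Only numpy, scipy, OpenCV 4.12 (cv2) and the standard library are available. Lean on these libraries where they do the work, as an engineer would, in place of code of your own. Each camera call takes 0.05 s, during which the arm holds its last target.

## Working session

There is one attempt and no reset: what is moved stays moved. The work goes in short steps, Python scripts to look and compute and a shell command to move; the robot and the scene stay as the last step left them, time stands still between calls to the robot, and variables do not carry over. Pictures are saved under pics/ and viewed, and the job is handed in when it is done.

```bash
ls; mkdir -p pics; python3 - <<'E'
from rig import r
import cv2
s=r.read_state();print(s)
for n in ("side","top","wrist"):
    d=r.get_image(n);cv2.imwrite(f"pics/{n}0.png",cv2.cvtColor(d["img"],cv2.COLOR_RGB2BGR))
    print(n,{k:v for k,v in d.items() if k!="img"})
E
```

```text
pics
{'time_s': 0.0, 'joint_pos': array([-1.37147853,  0.61594181, -0.01261184,  1.42487127,  0.00814125,
        1.10341705, -0.04041671]), 'qd': array([ 0.00235225, -0.00119629,  0.00015543, -0.00105949,  0.00028832,
       -0.00061216, -0.00104615]), 'joint_torque': array([-1.48490572e-04, -4.58928537e+01,  2.08879374e-01, -1.65749359e+01,
       -6.10735640e-02,  2.04672018e-02,  2.34275285e-04]), 'tcp_pos': array([0.14540806, 0.6329403 , 0.30157543]), 'eef_rot': array([-1.54100625,  1.5682097 , -1.76675951]), 'wrist_force': array([-0.14016595,  0.00678273,  0.10146312]), 'ft_torque': array([0.02761251, 0.0004995 , 0.00116925]), 'finger_gap': 0.09303795927706104}
side {'mtx': array([[377.0472491 ,   0.        , 252.07457846],
       [  0.        , 377.0472491 , 193.60804827],
       [  0.        ,   0.        ,   1.        ]]), 'k1': -0.11619737559224103, 'R': array([[-0.91955552, -0.39252106, -0.01857023],
       [-0.24473615,  0.60903389, -0.75444147],
       [ 0.30744407, -0.68920602, -0.65610457]]), 't': array([0.53450911, 0.17438117, 1.14048749])}
top {'mtx': array([[385.599
[... 219 characters left out ...]
,
       [-0.98687506, -0.01519989, -0.16076872],
       [ 0.16066734,  0.00767847, -0.98697875]]), 't': array([-0.02194806,  0.61845755,  0.97141454])}
wrist {'mtx': array([[326.77324962,   0.        , 261.25495622],
       [  0.        , 326.77324962, 194.75107038],
       [  0.        ,   0.        ,   1.        ]]), 'k1': -0.07533413107003735, 'mount': array([[ 5.41632787e-05, -2.74843207e-01,  9.61489058e-01,
        -8.18228557e-02],
       [ 9.99999962e-01,  2.73248057e-04,  2.17756983e-05,
         1.66914703e-04],
       [-2.68709919e-04,  9.61489021e-01,  2.74843212e-01,
        -7.77723907e-02],
       [ 0.00000000e+00,  0.00000000e+00,  0.00000000e+00,
         1.00000000e+00]])}
```

View pics/top0.png

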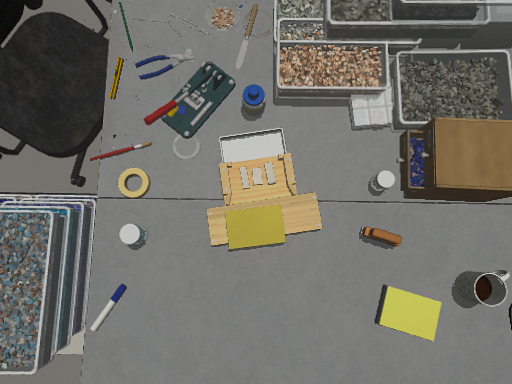

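View pics/side0.png

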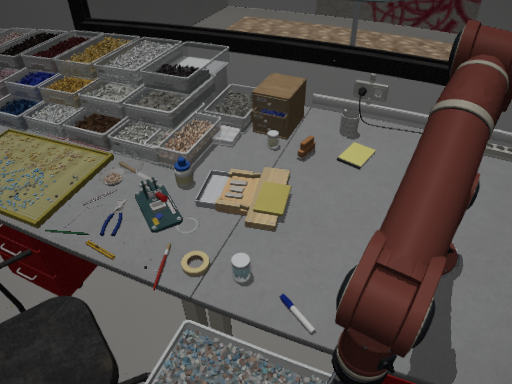

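```bash
python3 - <<'E'
import cv2
a=cv2.imread("pics/top0.png")
# enlarged
cv2.imwrite("pics/top0big.png",cv2.resize(a[60:300,100:420],(800,600),interpolation=cv2.INTER_CUBIC))
E
```

```text
(no output)
```

View pics/top0big.png

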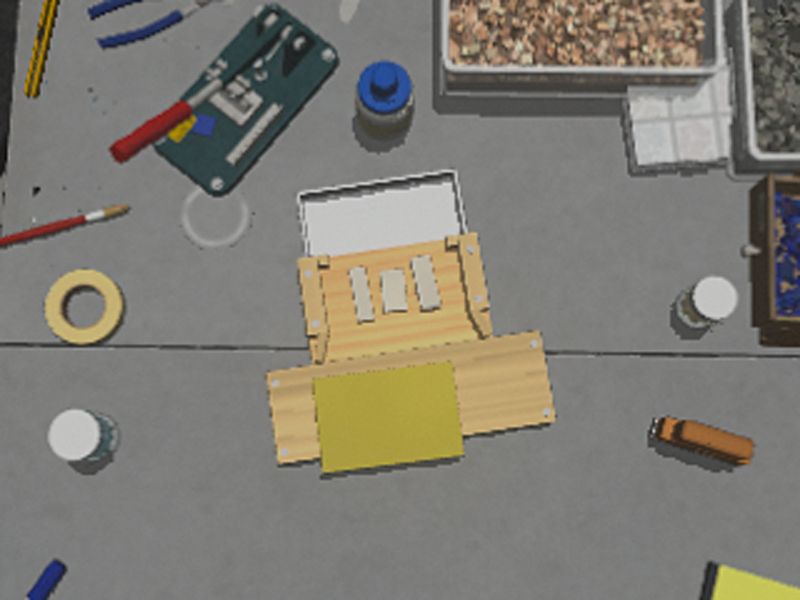

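```bash
cat > h.py <<'E'
import numpy as np, cv2
from scipy.spatial.transform import Rotation as Ro
from rig import r
def save(n,tag,box=None,k=1):
    s=r.read_state(); d=r.get_image(n); img=cv2.cvtColor(d["img"],cv2.COLOR_RGB2BGR)
    cv2.imwrite(f"pics/{tag}_full.png",img)
    if box: x0,y0,x1,y1=box; img=img[y0:y1,x0:x1]
    img=cv2.resize(img,None,fx=k,fy=k,interpolation=cv2.INTER_CUBIC); cv2.imwrite(f"pics/{tag}.png",img); return s,d
def crop(src,tag,box,k):
    a=cv2.imread(src);x0,y0,x1,y1=box
    cv2.imwrite(f"pics/{tag}.png",cv2.resize(a[y0:y1,x0:x1],None,fx=k,fy=k,interpolation=cv2.INTER_CUBIC))
def cam(d,s=None):
    """R,t world->cam"""
    if "R" in d: return d["R"],d["t"]
    T=np.eye(4);T[:3,:3]=Ro.from_euler('xyz',s["eef_rot"]).as_matrix();T[:3,3]=s["tcp_pos"]
    W=np.linalg.inv(T@d["mount"]);return W[:3,:3],W[:3,3]
def unproj(uv,z,d,s=None):
    R,t=cam(d,s);K=d["mtx"];uv=np.atleast_2d(uv).astype(float);z=np.broadcast_to(z,len(uv))
    p=(uv-[K[0,2],K[1,2]])/[K[0,0],K[1,1]];q=p.copy()
    for _ in range(30): q=p/(1+d["k1"]*(q**2).sum(1,keepdims=True))
    ray=np.c_[q,np.ones(len(q))]@R; c=-R.T@t
    return c+ray*((z-c[2])/ray[:,2])[:,None]
def proj(X,d,s=None):
    R,t=cam(d,s);K=d["mtx"];c=np.atleast_2d(X)@R.T+t;p=c[:,:2]/c[:,2:]
    p=p*(1+d["k1"]*(p**2).sum(1,keepdims=True));return p*[K[0,0],K[1,1]]+[K[0,2],K[1,2]]
E
python3 - <<'E'
from h import *
crop("pics/top0.png","tj",(200,120,330,255),5) 
a=cv2.imread("pics/tj.png");print(a.shape)
crop("pics/top0.png","ts",(350,215,420,260),8)
E
```

```text
(675, 650, 3)
```

View pics/ts.png

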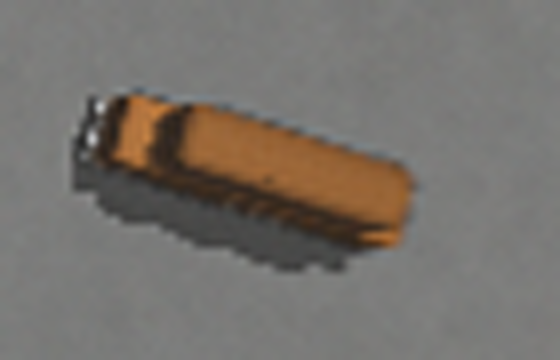

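```bash
python3 - <<'E'
from h import *
crop("pics/top0.png","tj",(200,120,330,255),4.4) 
E
```

```text
(no output)
```

View pics/tj.png

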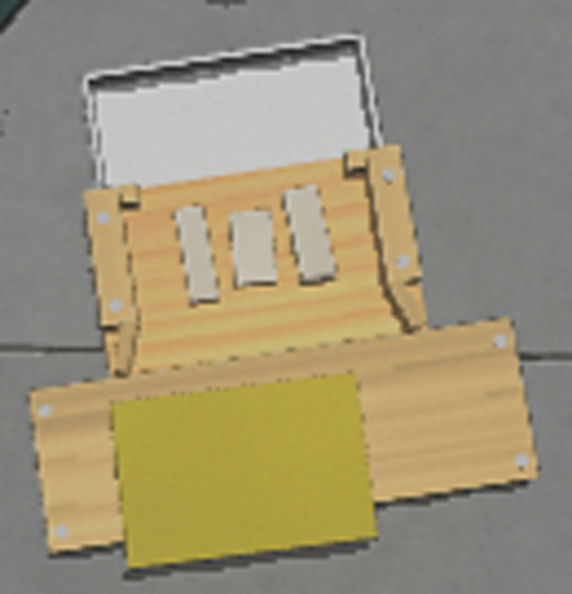

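```bash
cat >> h.py <<'E'
def fit2(A,B):  # B ~ R A + t
    A=np.array(A,float);B=np.array(B,float)[:,:2];a=A-A.mean(0);b=B-B.mean(0)
    th=np.arctan2((a[:,0]*b[:,1]-a[:,1]*b[:,0]).sum(),(a*b).sum())
    c,s=np.cos(th),np.sin(th);R=np.array([[c,-s],[s,c]]);t=B.mean(0)-R@A.mean(0)
    return th,t,B-(A@R.T+t)
E
python3 - <<'E'
from h import *
d=r.get_image("top")
p=lambda l,k,o:np.array(l)/k+o
q=lambda l,z:unproj(p(l,4.4,[200,120]),z,d)
D=q([(50,553),(30,393),(512,320),(538,478)],.025)
th,t,e=fit2([(-.152,.15),(-.052,.15),(-.052,-.15),(-.152,-.15)],D);print("jig",np.degrees(th),t,e*1e3)
J=lambda W:(W[:,:2]-t)@np.array([[np.cos(th),-np.sin(th)],[np.sin(th),np.cos(th)]])
print("trough far outer",J(q([(85,77),(362,37)],.030)))
print("ears/fence far corners",J(q([(86,190),(400,147)],.036)))
B=q([(111,403),(356,374),(377,537),(128,568)],.037)
b=fit2([(.05,.075),(.05,-.075),(-.05,-.075),(-.05,.075)],B);print("board",np.degrees(b[0]),b[1],b[2]*1e3,J(b[1][None]))
for l in ([(176,210),(202,206),(217,297),(190,303)],[(230,213),(270,210),(275,281),(233,287)],[(283,192),(315,186),(334,273),(303,282)]):
    print("off",J(q(l,.028)),J(q(l,.028)).mean(0))
S=unproj(p([(180,105),(412,165),(400,235),(160,165)],8,[350,215]),.074,d)
print(S); print(np.linalg.norm(S-np.roll(S,1,0),axis=1))
f=fit2([(.011,.037),(.011,-.037),(-.011,-.037),(-.011,.037)],S);print("scr",np.degrees(f[0]),f[1],f[2]*1e3)
# project model check
for z,hx,hy in((.074,.011,.037),(.041,.012,.05),(0,.012,.05)):
    X=np.array([(hx,hy),(hx,-hy),(-hx,-hy),(-hx,hy)]);c,s=np.cos(f[0]),np.sin(f[0])
    X=X@np.array([[c,-s],[s,c]]).T+f[1];print(z,((proj(np.c_[X,np.full(4,z)],d)-[350,215])*8).round())
E
```

```text
jig 9.511519532332757 [ 0.63570462 -0.02602373] [[ 1.1156043  -0.3330173 ]
 [-1.18565251 -1.31789716]
 [-1.10961028 -0.10664582]
 [ 1.17965848  1.75756028]]
trough far outer [[ 0.1379443   0.08837765]
 [ 0.13744632 -0.08735923]]
ears/fence far corners [[ 0.06464899  0.09723214]
 [ 0.06238861 -0.09851146]]
board 7.720348332357618 [ 0.51307716 -0.01890633] [[-0.60729408 -0.74685842]
 [-0.85587395  0.20894575]
 [ 0.9543343   0.73457272]
 [ 0.50883373 -0.19666006]] [[-0.1197655   0.02728324]]
off [[ 0.04559377  0.04424918]
 [ 0.04567803  0.02793829]
 [-0.01225522  0.02717502]
 [-0.01345906  0.04413262]] [0.01638938 0.03587378]
off [[ 0.03868546  0.01142666]
 [ 0.03683554 -0.01337131]
 [-0.00774567 -0.00960692]
 [-0.00756814  0.01651893]] [0.0150518  0.00124184]
off [[ 0.04690105 -0.0230908 ]
 [ 0.04767726 -0.04332486]
 [-0.0082601  -0.04629914]
 [-0.01094918 -0.0265498 ]] [ 0.01884226 -0.03481615]
[[ 0.51255547 -0.31551306  0.074     ]
 [ 0.49507755 -0.38725738  0.074     ]
 [ 0.47323347 -0.38248667  0.074     ]
 [ 0.49361543 -0.30858932  0.074     ]]
[0.02016589 0.07384257 0.02235898 0.07665666]
scr -14.682088578905107 [ 0.49362048 -0.34846161] [[-1.08368561 -0.05527971]
 [ 0.19411292 -0.21591965]
 [-0.36834161 -1.02123813]
 [ 1.2579143   1.29243749]]
0.074 [[180. 102.]
 [411. 166.]
 [397. 234.]
 [164. 169.]]
0.041 [[111.  93.]
 [414. 177.]
 [398. 249.]
 [ 94. 165.]]
0 [[ 77. 100.]
 [368. 181.]
 [353. 250.]
 [ 61. 169.]]
```

```bash
cat >> h.py <<'E'
JIG=(np.radians(9.51),np.array([.6357,-.0260]))
def j2w(x,y,z): 
    c,s=np.cos(JIG[0]),np.sin(JIG[0]);return np.array([JIG[1][0]+c*x-s*y,JIG[1][1]+s*x+c*y,z])
def w2j(X):
    c,s=np.cos(JIG[0]),np.sin(JIG[0]);a,b=X[0]-JIG[1][0],X[1]-JIG[1][1];return np.array([c*a+s*b,-s*a+c*b])
def Rdown(yawy): # tool pointing down with tool y at world angle yawy (deg)
    a=np.radians(yawy);x=np.array([0,0,-1.]);y=np.array([np.cos(a),np.sin(a),0]);return np.c_[x,y,np.cross(x,y)]
def rel(pos,yawy,s=None):
    """tool shift mm / turn deg from present measured pose to TCP pos, pointing down"""
    s=s or r.read_state();R0=Ro.from_euler('xyz',s["eef_rot"]).as_matrix()
    sh=R0.T@(np.array(pos)-s["tcp_pos"]);rv=Ro.from_matrix(R0.T@Rdown(yawy)).as_rotvec(degrees=True)
    return (sh*1e3).round(1),rv.round(2)
def st():
    s=r.read_state();R0=Ro.from_euler('xyz',s["eef_rot"]).as_matrix()
    print("t",round(s["time_s"],2),"tcp",s["tcp_pos"].round(4),"jig",(w2j(s["tcp_pos"])*1e3).round(1),"yaw_y",np.degrees(np.arctan2(R0[1,1],R0[0,1])).round(2),"xax",R0[:,0].round(3),"F",s["wrist_force"].round(2),"gap",round(s["finger_gap"],4),"q",s["joint_pos"].round(2));return s
E
python3 - <<'E'
from h import *
st()
print(Ro.from_euler('xyz',r.read_state()["eef_rot"]).as_matrix().round(3))
for p in ((.45,.40,.30),(.55,0,.3),(.4936,-.3485,.22)):
  for y in (-14.7,165.3): print(p,y,rel(p,y))
E
```

```text
t 0.2 tcp [0.1454 0.6332 0.302 ] jig [-374.6  731.1] yaw_y 77.07 xax [-0.    -0.002 -1.   ] F [-0.82  0.26  0.65] gap 0.0927 q [-1.37  0.62 -0.01  1.42  0.01  1.1  -0.04]
[[-0.     0.224  0.975]
 [-0.002  0.975 -0.224]
 [-1.    -0.002  0.   ]]
(0.45, 0.4, 0.3) -14.7 (array([   2.3, -159.1,  349. ]), array([9.177e+01, 7.000e-02, 7.000e-02]))
(0.45, 0.4, 0.3) 165.3 (array([   2.3, -159.1,  349. ]), array([-8.823e+01, -7.000e-02,  7.000e-02]))
(0.55, 0, 0.3) -14.7 (array([   2.9, -526.6,  536. ]), array([9.177e+01, 7.000e-02, 7.000e-02]))
(0.55, 0, 0.3) 165.3 (array([   2.9, -526.6,  536. ]), array([-8.823e+01, -7.000e-02,  7.000e-02]))
(0.4936, -0.3485, 0.22) -14.7 (array([  83.4, -878.7,  559. ]), array([9.177e+01, 7.000e-02, 7.000e-02]))
(0.4936, -0.3485, 0.22) 165.3 (array([  83.4, -878.7,  559. ]), array([-8.823e+01, -7.000e-02,  7.000e-02]))
```

```bash
python3 -m inch '[[[0.002,-0.04,0.087,20,0,0,0.093],[0.002,-0.08,0.175,30,0,0,0.093],[0.002,-0.12,0.262,40,0,0,0.093],[0.002,-0.159,0.349,50,0,0,0.093],[0.002,-0.2,0.37,55,0,0,0.093],[0.002,-0.25,0.395,60,0,0,0.093],[0.002,-0.3,0.42,65,0,0,0.093],[0.002,-0.35,0.445,70,0,0,0.093],[0.002,-0.4,0.47,75,0,0,0.093],[0.002,-0.45,0.5,80,0,0,0.093],[0.002,-0.5,0.52,85,0,0,0.093],[0.002,-0.527,0.536,91.8,0,0,0.093]]]' 20; python3 - <<'E'
from h import *
st();print(rel((.4936,-.3485,.22),-14.7))
E
```

```text
time_s: 1.7
tcp_pos: [0.5421, 0.0277, 0.3008]
eef_rot: [2.877, 1.57, 1.046]
wrist_force: [-0.2, -0.1, 0.9]
finger_gap: 0.093
t 1.7 tcp [0.5421 0.0277 0.3008] jig [-83.5  68.4] yaw_y -14.92 xax [ 0.  0. -1.] F [-0.22 -0.08  0.86] gap 0.093 q [-0.4   0.48  0.47  1.75 -0.26  0.97 -0.09]
(array([ 80.7,  50. , 376. ]), array([-0.22, -0.03, -0.01]))
```

```bash
python3 -m inch '[[[0.02,0.01,0.06,0,0,0,0.093],[0.04,0.02,0.12,0,0,0,0.093],[0.06,0.03,0.18,0,0,0,0.093],[0.08,0.04,0.24,0,0,0,0.093],[0.08,0.045,0.3,0,0,0,0.093],[0.08,0.048,0.34,0,0,0,0.093],[0.08,0.048,0.346,0,0,0,0.093],[0.08,0.048,0.346,0,0,0,0.093],[0.08,0.048,0.346,0,0,0,0.093]]]'; python3 - <<'E'
from h import *
st();print(rel((.4936,-.3485,.22),-14.7))
s,d=save("wrist","w1")
E
```

```text
time_s: 2.82
tcp_pos: [0.5013, -0.315, 0.2206]
eef_rot: [-3.018, 1.569, 1.44]
wrist_force: [-0.6, 0.4, 0.4]
finger_gap: 0.0933
t 2.83 tcp [ 0.5013 -0.315   0.2206] jig [-180.3 -262.9] yaw_y -14.54 xax [ 0.     0.002 -1.   ] F [-0.58  0.43  0.36] gap 0.0933 q [ 0.28  0.64  0.4   1.7  -0.32  0.86  0.56]
(array([ 0.5,  1. , 34.3]), array([ 0.16, -0.11,  0.01]))
```

View pics/w1.png

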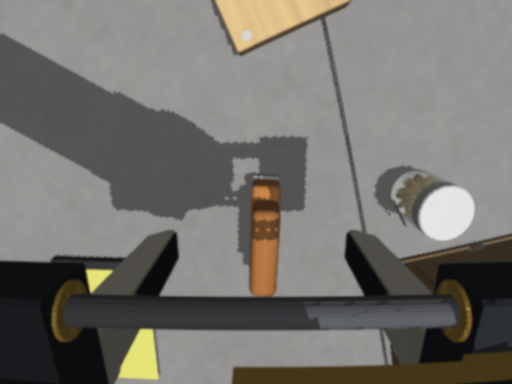

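```bash
python3 - <<'E'
from h import *
s=r.read_state();d=r.get_image("wrist")
W=unproj([(253,212),(279,212),(250,294),(276,294),(265,180)],[.074,.074,.074,.074,.041],d,s);print(W)
m=W[:4].mean(0);print(m)
for z,hx,hy in((.074,.011,.037),(.041,.012,.05)):
    X=np.array([(hx,hy),(hx,-hy),(-hx,-hy),(-hx,hy)]);c,q=np.cos(np.radians(-14.7)),np.sin(np.radians(-14.7))
    X=X@np.array([[c,-q],[q,c]]).T+[.4936,-.3485];print(z,proj(np.c_[X,np.full(4,z)],d,s).round())
crop("pics/w1.png","w1c",(200,160,330,310),4)
E
```

```text
[[ 0.49356354 -0.31499114  0.074     ]
 [ 0.51215384 -0.31980491  0.074     ]
 [ 0.47328803 -0.38157905  0.074     ]
 [ 0.49348223 -0.38680856  0.074     ]
 [ 0.5065561  -0.30135297  0.041     ]]
[ 0.49312191 -0.35079592  0.074     ]
0.074 [[280. 206.]
 [278. 294.]
 [250. 294.]
 [250. 206.]]
0.041 [[279. 179.]
 [277. 286.]
 [250. 286.]
 [250. 179.]]
```

View pics/w1c.png

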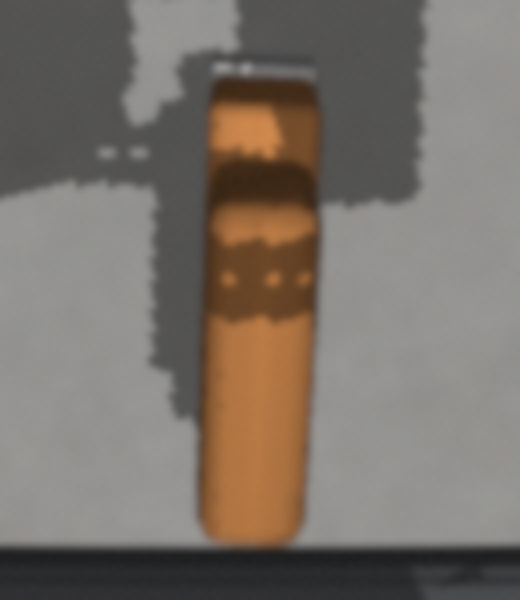

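```bash
python3 - <<'E'
from h import *
print(rel((.4933,-.3495,.128),-16.3))
E
python3 -m inch '[[[0.02,0.001,0.02,1.8,0,0,0.093],[0.05,0.001,0.0353,1.8,0,0,0.093],[0.08,0.001,0.0353,1.8,0,0,0.093],[0.092,0.001,0.0353,1.8,0,0,0.093],[0.092,0.001,0.0353,1.8,0,0,0.093],[0.092,0.001,0.0353,1.8,0,0,0.015],[0.092,0.001,0.0353,1.8,0,0,0.015],[0.092,0.001,0.0353,1.8,0,0,0.015],[0.092,0.001,0.0353,1.8,0,0,0.015],[0.092,0.001,0.0353,1.8,0,0,0.015],[0.092,0.001,0.0353,1.8,0,0,0.015]]]' 40; python3 - <<'E'
from h import *
st()
E
```

```text
(array([92.7,  0.9, 35.1]), array([ 1.75, -0.07,  0.  ]))
time_s: 4.3
tcp_pos: [0.4922, -0.3518, 0.1288]
eef_rot: [-1.329, 1.571, 3.095]
wrist_force: [-0.4, -0.6, -0.2]
finger_gap: 0.0373
t 4.3 tcp [ 0.4922 -0.3518  0.1288] jig [-195.4 -297.6] yaw_y -16.54 xax [-0.  0. -1.] F [-0.41 -0.56 -0.24] gap 0.0373 q [ 0.38  0.78  0.35  1.74 -0.38  0.69  0.64]
```

```bash
python3 -m inch '[[[0,0,0,0,0,0,0.015],[0,0,0,0,0,0,0.015],[0,0,0,0,0,0,0.015]]]' 40; python3 - <<'E'
from h import *
s=st()
print("lift+", rel((.4933,-.3495,.30),-16.3), rel(j2w(-.033,0,.30),9.51), rel(j2w(-.033,0,.2),9.51))
E
```

```text
time_s: 4.68
tcp_pos: [0.4925, -0.3519, 0.1288]
eef_rot: [1.117, 1.57, -0.742]
wrist_force: [1.1, -0.4, -0.2]
finger_gap: 0.0218
t 4.67 tcp [ 0.4925 -0.3519  0.1288] jig [-195.1 -297.8] yaw_y -16.53 xax [ 0. -0. -1.] F [ 1.12 -0.36 -0.17] gap 0.0218 q [ 0.38  0.78  0.35  1.73 -0.38  0.69  0.64]
lift+ (array([-171.2,    0.2,   -2.5]), array([-0.23,  0.02, -0.03])) (array([-171.3,   15. , -338.6]), array([-2.604e+01,  2.000e-02, -3.000e-02])) (array([ -71.3,   15. , -338.7]), array([-2.604e+01,  2.000e-02, -3.000e-02]))
```

```bash
python3 -m inch '[[[-0.04,0,0,0,0,0,0.015],[-0.09,0,0,0,0,0,0.015],[-0.1,0.001,-0.04,-4,0,0,0.015],[-0.1,0.003,-0.09,-8,0,0,0.015],[-0.1,0.005,-0.14,-12,0,0,0.015],[-0.1,0.007,-0.19,-16,0,0,0.015],[-0.1,0.01,-0.24,-20,0,0,0.015],[-0.1,0.013,-0.29,-24,0,0,0.015],[-0.09,0.015,-0.325,-26,0,0,0.015],[-0.08,0.015,-0.3355,-26,0,0,0.015],[-0.075,0.015,-0.3355,-26,0,0,0.015],[-0.075,0.015,-0.3355,-26,0,0,0.015]]]'; python3 - <<'E'
from h import *
s=st()
print(rel(j2w(-.033,-.003,.152),9.51))
save("wrist","w2"); save("top","t2",(180,110,340,260),4)
E
```

```text
time_s: 6.18
tcp_pos: [0.601, -0.0373, 0.2032]
eef_rot: [-0.934, 1.568, -2.344]
wrist_force: [-0.4, -0.7, -2.4]
finger_gap: 0.0218
t 6.17 tcp [ 0.601  -0.0373  0.2032] jig [-36.1  -5.5] yaw_y 9.23 xax [-0.002 -0.002 -1.   ] F [-0.39 -0.74 -2.37] gap 0.0218 q [-0.16  0.67  0.3   1.69 -0.25  0.83  0.41]
(array([51.2,  3.2, -2.6]), array([-0.28,  0.1 ,  0.14]))
```

View pics/w2.png

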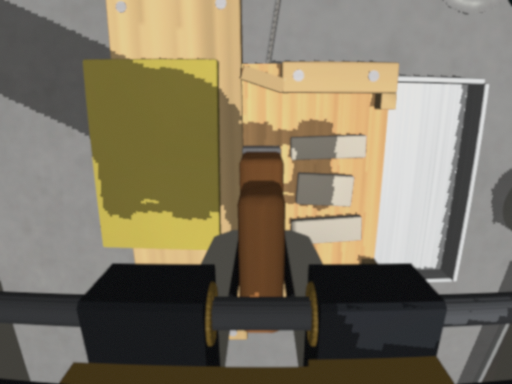

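View pics/t2.png

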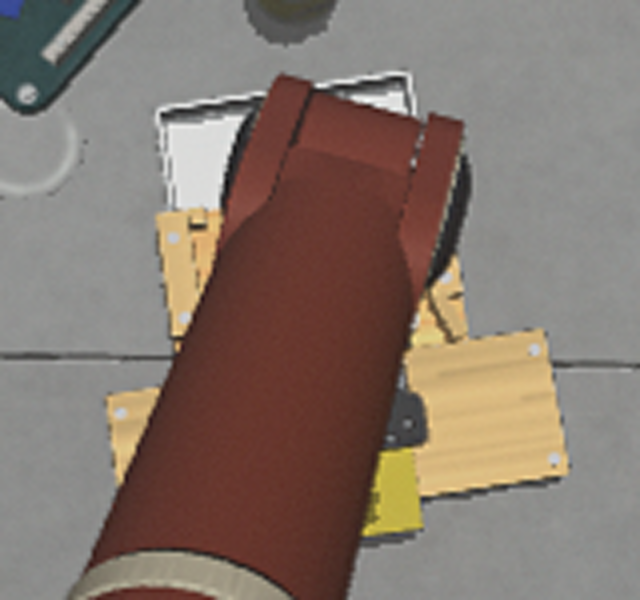

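```bash
python3 - <<'E'
from h import *
s=r.read_state();d=r.get_image("wrist")
def g(l,z): return [(w2j(x)*1e3).round(1) for x in unproj(l,z,d,s)]
print("foot end z~.1", g([(244,152),(279,152)],.0744+.041))
print("deck step top z25",g([(241,60),(241,250)],.025)," ear/fence corner",g([(398,64),(397,107)],.036))
print("offcuts",g([(292,136),(365,136),(365,158),(291,159),(297,173),(353,173),(352,206),(296,205),(291,219),(360,216),(361,238),(294,242)],.028))
print("board",g([(84,60),(218,60),(218,249),(103,247)],.037))
print("trough far corners",g([(486,82),(457,280)],.030))
E
python3 -c "
from h import *
crop('pics/w2.png','w2c',(230,50,410,260),3)"
```

```text
foot end z~.1 [array([-45.4,  46.3]), array([-27. ,  46.3])]
deck step top z25 [array([-51.3, 102.4]), array([-54.5, -53.2])]  ear/fence corner [array([63.7, 99.1]), array([65.7, 68.4])]
offcuts [array([-12.3,  45.6]), array([45.4, 45.7]), array([46.7, 28.2]), array([-12.8,  27.4]), array([-7.7, 16. ]), array([37.8, 15.9]), array([ 39. , -12.2]), array([ -7.8, -11.1]), array([-11.7, -23.4]), array([ 46.5, -21.1]), array([ 49.1, -41.2]), array([ -8.7, -44.4])]
board [array([-166. ,  103.8]), array([-67.2, 101.2]), array([-72.9, -46.5]), array([-171.1,  -45.1])]
trough far corners [array([138.1,  88.7]), array([142. , -83.4])]
```

View pics/w2c.png

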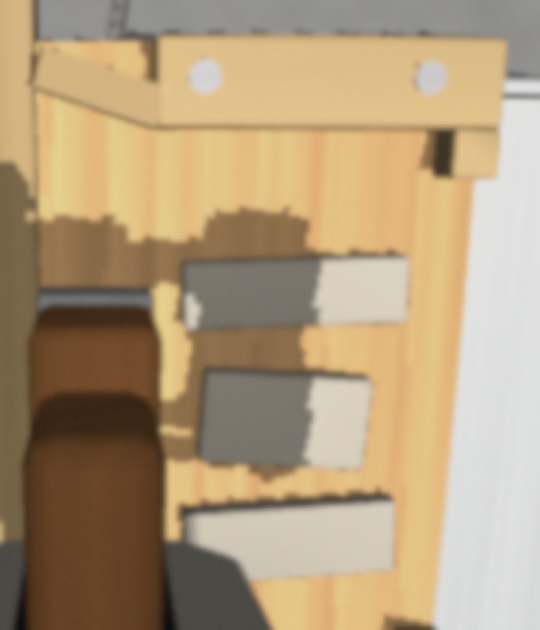

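```bash
python3 -m inch '[[[0.02,0.003,-0.0036,-0.3,0.1,0.1,0.015],[0.04,0.003,-0.0036,-0.3,0.1,0.1,0.015],[0.052,0.003,-0.0036,-0.3,0.1,0.1,0.015],[0.052,0.003,-0.0036,-0.3,0.1,0.1,0.015],[0.052,0.003,-0.0036,-0.3,0.1,0.1,0.015]]]'; python3 - <<'E'
from h import *
s=st()
print(rel(j2w(-.033,-.002,.149),9.51))
E
```

```text
time_s: 6.95
tcp_pos: [0.605, -0.0308, 0.1526]
eef_rot: [1.896, 1.567, 0.495]
wrist_force: [0.7, 1.8, -2.9]
finger_gap: 0.0219
t 6.95 tcp [ 0.605  -0.0308  0.1526] jig [-31.1   0.3] yaw_y 9.73 xax [ 0.003  0.002 -1.   ] F [ 0.68  1.77 -2.91] gap 0.0219 q [-0.15  0.73  0.27  1.72 -0.28  0.72  0.44]
(array([ 3.6, -1.9,  2.3]), array([ 0.22, -0.06, -0.19]))
```

```bash
python3 -m inch '[[[0.001,0,0.001,0,0,-0.1,0.015],[0.002,0,0.001,0,0,-0.1,0.015],[0.003,0,0.001,0,0,-0.1,0.015],[0.003,0,0.001,0,0,-0.1,0.015]]]'; python3 - <<'E'
from h import *
s=st();save("wrist","w3")
for i in range(3): st()
print(rel(j2w(-.033,-.002,.149),9.51))
E
```

```text
time_s: 7.45
tcp_pos: [0.6047, -0.0313, 0.1489]
eef_rot: [3.004, 1.569, 1.604]
wrist_force: [-0.1, -0.1, -1.9]
finger_gap: 0.0216
t 7.45 tcp [ 0.6047 -0.0313  0.1489] jig [-31.4  -0.1] yaw_y 9.77 xax [-0.     0.002 -1.   ] F [-0.13 -0.13 -1.85] gap 0.0216 q [-0.15  0.74  0.27  1.72 -0.28  0.72  0.44]
t 7.5 tcp [ 0.6047 -0.0313  0.1489] jig [-31.4  -0.1] yaw_y 9.77 xax [-0.     0.002 -1.   ] F [ 0.45 -0.25 -1.79] gap 0.0217 q [-0.15  0.74  0.27  1.72 -0.28  0.72  0.44]
t 7.5 tcp [ 0.6047 -0.0313  0.1489] jig [-31.4  -0.1] yaw_y 9.77 xax [-0.     0.002 -1.   ] F [ 0.45 -0.25 -1.79] gap 0.0217 q [-0.15  0.74  0.27  1.72 -0.28  0.72  0.44]
t 7.5 tcp [ 0.6047 -0.0313  0.1489] jig [-31.4  -0.1] yaw_y 9.77 xax [-0.     0.002 -1.   ] F [ 0.45 -0.25 -1.79] gap 0.0217 q [-0.15  0.74  0.27  1.72 -0.28  0.72  0.44]
(array([-0.1, -1.6,  1.8]), array([ 0.26, -0.09, -0.01]))
```

View pics/w3.png

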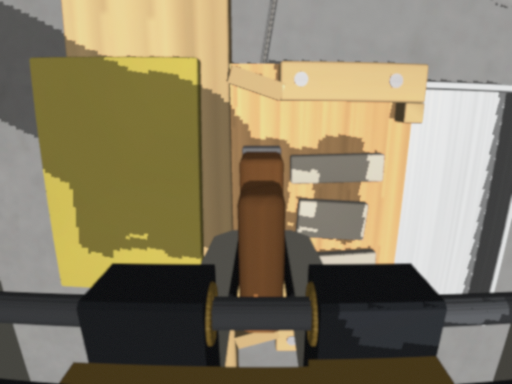

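```bash
python3 -m inch '[[[0,0.006,0.001,0.2,0,0,0.015],[0,0.012,0.0015,0.2,0,0,0.015],[0,0.018,0.002,0.2,0,0,0.015],[0,0.024,0.002,0.2,0,0,0.015],[0,0.030,0.002,0.2,0,0,0.015],[0,0.036,0.002,0.2,0,0,0.015],[0,0.042,0.002,0.2,0,0,0.015],[0,0.048,0.002,0.2,0,0,0.015],[0,0.054,0.002,0.2,0,0,0.015],[0,0.06,0.002,0.2,0,0,0.015]]]'; python3 - <<'E'
from h import *
s=st();save("wrist","w4")
print(rel(j2w(.06,-.002,.149),9.51))
E
```

```text
time_s: 8.75
tcp_pos: [0.6644, -0.0231, 0.1488]
eef_rot: [-2.997, 1.569, 1.883]
wrist_force: [-2.7, -0.5, 2.2]
finger_gap: 0.0217
t 8.75 tcp [ 0.6644 -0.0231  0.1488] jig [28.8 -1.9] yaw_y 9.57 xax [-0.001  0.002 -1.   ] F [-2.74 -0.52  2.16] gap 0.0217 q [-0.15  0.82  0.28  1.54 -0.28  0.83  0.4 ]
(array([-0.1, 30.2,  0.2]), array([ 0.08, -0.08, -0.09]))
```

View pics/w4.png

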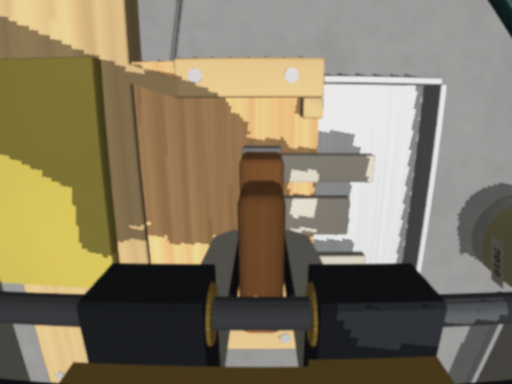

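```bash
python3 -m inch '[[[-0.0005,0.006,0,0,0,0,0.015],[-0.0005,0.012,0,0,0,0,0.015],[-0.0005,0.018,0,0,0,0,0.015],[-0.0005,0.024,0,0,0,0,0.015],[-0.0005,0.029,0,0,0,0,0.015],[-0.0005,0.032,0,0,0,0,0.015],[-0.0005,0.032,0,0,0,0,0.015],[-0.0005,0.032,0,0,0,0,0.015]]]'; python3 - <<'E'
from h import *
s=st();save("wrist","w5");save("side","s5",(180,150,320,240),5)
E
```

```text
time_s: 9.8
tcp_pos: [0.6956, -0.0179, 0.1492]
eef_rot: [3.124, 1.569, 1.72]
wrist_force: [-0.0, -0.5, -2.5]
finger_gap: 0.0221
t 9.8 tcp [ 0.6956 -0.0179  0.1492] jig [60.4 -1.9] yaw_y 9.56 xax [-0.     0.002 -1.   ] F [-0.01 -0.54 -2.52] gap 0.0221 q [-0.15  0.86  0.28  1.43 -0.28  0.89  0.38]
```

View pics/w5.png

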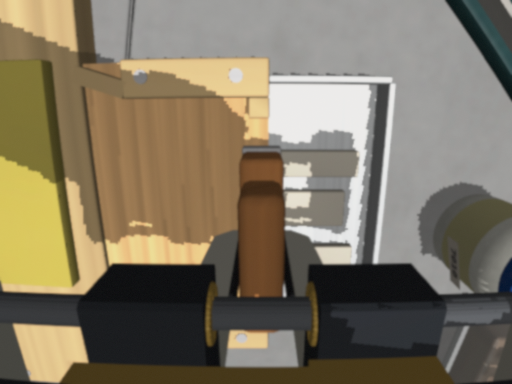

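View pics/s5.png

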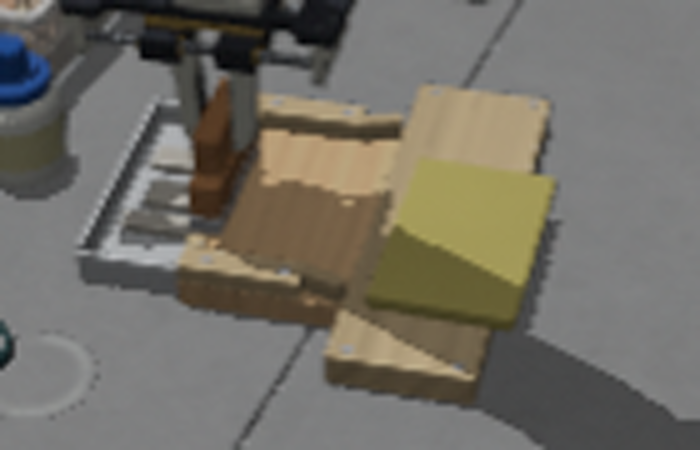

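```bash
python3 -m inch '[[[-0.001,-0.01,0,0,0,0,0.015],[-0.02,-0.02,0,0,0,0,0.015],[-0.06,-0.04,0,0,0,0,0.015],[-0.1,-0.06,0,0,0,0,0.015],[-0.1,-0.06,0,0,0,0,0.015]]]'; python3 - <<'E'
from h import *
s=st();save("wrist","w6")
for p in ((.52,-.33),(.4933,-.3495)): print(p,rel((p[0],p[1],.30),-16.3),rel((p[0],p[1],.130),-16.3))
E
```

```text
time_s: 10.52
tcp_pos: [0.6369, -0.0296, 0.2549]
eef_rot: [1.503, 1.562, 0.098]
wrist_force: [1.6, -0.1, -3.1]
finger_gap: 0.0218
t 10.53 tcp [ 0.6369 -0.0296  0.2549] jig [ 0.6 -3.7] yaw_y 9.46 xax [ 0.009  0.001 -1.   ] F [ 1.62 -0.1  -3.15] gap 0.0218 q [-0.17  0.65  0.32  1.54 -0.24  0.98  0.38]
(0.52, -0.33) (array([ -48.8, -164.5,  277.9]), array([25.81, -0.12, -0.27])) (array([ 121.2, -165.4,  278.1]), array([25.81, -0.12, -0.27]))
(0.4933, -0.3495) (array([ -49. , -194.1,  292.7]), array([25.81, -0.12, -0.27])) (array([ 121. , -194.9,  292.9]), array([25.81, -0.12, -0.27]))
```

View pics/w6.png

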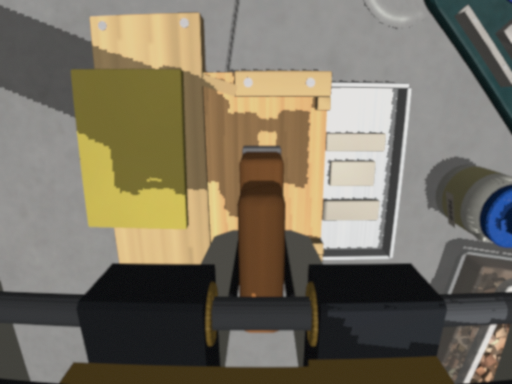

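```bash
python3 - <<'E'
from h import *
s=r.read_state();d=r.get_image("wrist")
for X in unproj([(327,134),(384,134),(384,150),(327,150),(332,162),(375,162),(375,185),(332,185),(327,201),(378,200),(378,219),(327,220)],.014,d,s): print((w2j(X)*1e3).round(1),end=' ')
E
python3 -m inch '[[[0,-0.03,0.04,5,0,0,0.015],[0,-0.06,0.09,9,0,0,0.015],[0,-0.09,0.14,14,0,0,0.015],[0,-0.12,0.19,19,0,0,0.015],[0,-0.155,0.24,23,0,0,0.015],[0.01,-0.185,0.28,25.8,0,0,0.015],[0.04,-0.195,0.291,25.8,0,-0.2,0.015],[0.08,-0.195,0.291,25.8,0,-0.2,0.015],[0.1,-0.195,0.291,25.8,0,-0.2,0.015],[0.11,-0.195,0.291,25.8,0,-0.2,0.015],[0.112,-0.195,0.291,25.8,0,-0.2,0.015],[0.112,-0.195,0.291,25.8,0,-0.2,0.015]]]'; python3 - <<'E'
from h import *
s=st(); print(rel((*s["tcp_pos"][:2],.129),-16.3))
E
```

```text
[64.5 44.4] [121.   44.9] [122.5  29.1] [65.3 28.8] [70.9 16.8] [114.4  17. ] [116.6  -6.8] [72.3 -6.8] [ 68.1 -23.8] [121.4 -22.8] [123.5 -43.7] [ 69.3 -44.6] time_s: 12.12
tcp_pos: [0.493, -0.3474, 0.1373]
eef_rot: [-1.646, 1.568, 2.783]
wrist_force: [0.3, 1.5, -2.4]
finger_gap: 0.0219
t 12.12 tcp [ 0.493  -0.3474  0.1373] jig [-193.9 -293.4] yaw_y -16.22 xax [-0.003  0.001 -1.   ] F [ 0.26  1.46 -2.41] gap 0.0219 q [ 0.36  0.77  0.36  1.73 -0.38  0.71  0.64]
(array([8.3, 0. , 0. ]), array([ 0.08, -0.01,  0.17]))
```

```bash
python3 -m inch '[[[0.004,0,0,0,0,0,0.015],[0.007,0,0,0,0,0,0.015],[0.008,0,0,0,0,0,0.015],[0.009,0,0,0,0,0,0.015],[0.009,0,0,0,0,0,0.015]]]'; python3 -c "
from h import *
st()"
```

```text
time_s: 12.75
tcp_pos: [0.4925, -0.347, 0.1288]
eef_rot: [-1.893, 1.567, 2.536]
wrist_force: [-1.6, 3.1, 6.7]
finger_gap: 0.0218
t 12.75 tcp [ 0.4925 -0.347   0.1288] jig [-194.3 -292.9] yaw_y -16.23 xax [-0.003  0.002 -1.   ] F [-1.63  3.08  6.66] gap 0.0218 q [ 0.37  0.78  0.35  1.74 -0.39  0.7   0.64]
```

Contact (F +6.7 N). Release and rise.

```bash
python3 -m inch '[[[0,0,0,0,0,0,0.03],[0,0,0,0,0,0,0.06],[0,0,0,0,0,0,0.06],[0,0,0,0,0,0,0.06],[0,0,0,0,0,0,0.06],[-0.03,0,0,0,0,0,0.06],[-0.08,0,0,0,0,0,0.06],[-0.12,0,0,0,0,0,0.06],[-0.12,0,0,0,0,0,0.05]]]'; python3 - <<'E'
from h import *
s=st();save("wrist","w7");save("side","s7",(280,110,340,170),8)
for p in ((-.118,.16,.20),(-.118,.125,.116)):print(p,rel(j2w(*p),9.51))
E
```

```text
time_s: 13.88
tcp_pos: [0.4941, -0.3488, 0.2514]
eef_rot: [1.037, 1.567, -0.818]
wrist_force: [-0.1, -0.1, -0.4]
finger_gap: 0.0538
t 13.88 tcp [ 0.4941 -0.3488  0.2514] jig [-193.  -294.9] yaw_y -16.24 xax [ 0.003 -0.003 -1.   ] F [-0.06 -0.07 -0.36] gap 0.0538 q [ 0.32  0.63  0.43  1.64 -0.31  0.94  0.58]
(-0.118, 0.16, 0.2) (array([  48.6, -128.1, -441. ]), array([-25.74,  -0.12,   0.23]))
(-0.118, 0.125, 0.116) (array([ 132.5, -112.5, -409.4]), array([-25.74,  -0.12,   0.23]))
```

View pics/w7.png

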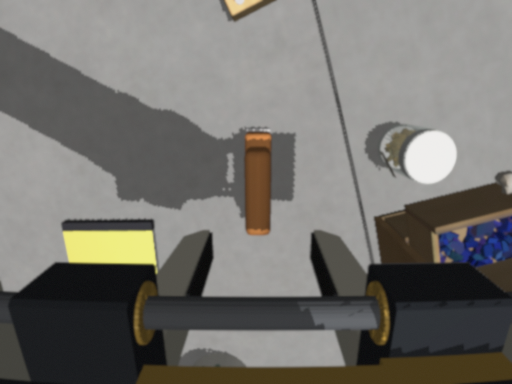

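View pics/s7.png

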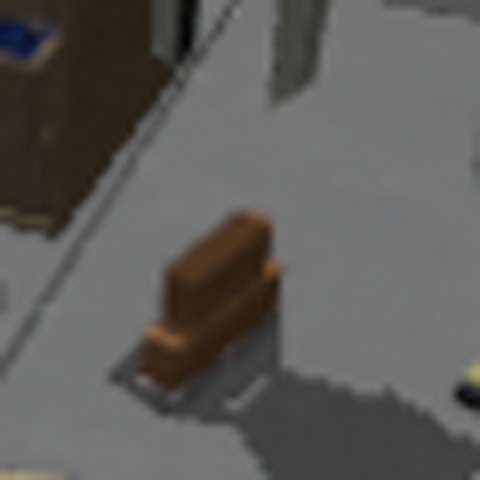

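```bash
python3 -m inch '[[[0,-0.014,-0.05,-4,0,0,0.05],[0,-0.028,-0.1,-8,0,0,0.05],[0,-0.042,-0.15,-12,0,0,0.05],[0,-0.056,-0.2,-16,0,0,0.05],[0,-0.07,-0.25,-19,0,0,0.05],[0,-0.084,-0.3,-22,0,0,0.05],[0.01,-0.1,-0.35,-25.7,0,0,0.05],[0.03,-0.115,-0.4,-25.7,0,0,0.05],[0.05,-0.125,-0.43,-25.7,0,0,0.05],[0.07,-0.124,-0.43,-25.7,0,0.2,0.05],[0.09,-0.123,-0.43,-25.7,0,0.2,0.05],[0.09,-0.123,-0.43,-25.7,0,0.2,0.05]]]'; python3 - <<'E'
from h import *
s=st();save("wrist","w8")
for p in ((-.118,.13,.113),(-.118,.082,.113)):print(p,rel(j2w(*p),9.51))
E
```

```text
time_s: 15.48
tcp_pos: [0.4929, 0.0999, 0.1562]
eef_rot: [-1.764, 1.564, 3.114]
wrist_force: [-0.1, -0.4, 0.1]
finger_gap: 0.0502
t 15.47 tcp [0.4929 0.0999 0.1562] jig [-120.   147.7] yaw_y 9.47 xax [-0.007  0.    -1.   ] F [-0.07 -0.36  0.1 ] gap 0.0502 q [-0.42  0.62  0.26  2.   -0.29  0.57  0.21]
(-0.118, 0.13, 0.113) (array([44.2,  1.4, 17.6]), array([-0.05, -0.08,  0.23]))
(-0.118, 0.082, 0.113) (array([44.2,  1.4, 65.6]), array([-0.05, -0.08,  0.23]))
```

View pics/w8.png

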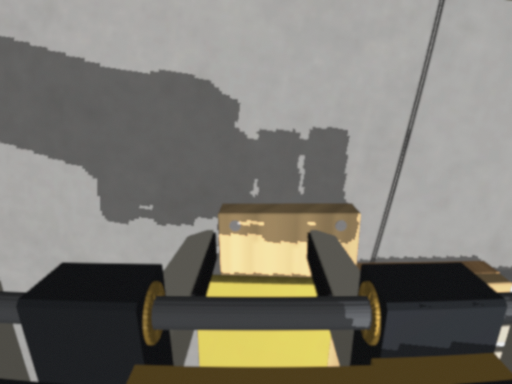

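```bash
python3 -m inch '[[[0.02,0.001,0.0175,0,0,0.2,0.05],[0.04,0.001,0.0175,0,0,0.2,0.05],[0.0425,0.001,0.0175,0,0,0.2,0.05],[0.0425,0.001,0.0175,0,0,0.2,0.05],[0.0425,0.001,0.023,0,0,0.2,0.05],[0.0425,0.001,0.029,0,0,0.2,0.05],[0.0425,0.001,0.035,0,0,0.2,0.05],[0.0425,0.001,0.04,0,0,0.2,0.05],[0.0425,0.001,0.045,0,0,0.2,0.05],[0.0425,0.001,0.05,0,0,0.2,0.05],[0.0425,0.001,0.05,0,0,0.2,0.05]]]'; python3 - <<'E'
from h import *
s=st();save("wrist","w9")
for p in ((-.118,.0825,.113),):print(p,rel(j2w(*p),9.51))
E
```

```text
time_s: 16.9
tcp_pos: [0.5043, 0.05, 0.116]
eef_rot: [1.742, 1.567, 0.336]
wrist_force: [0.3, 0.1, 0.1]
finger_gap: 0.0501
t 16.9 tcp [0.5043 0.05   0.116 ] jig [-117.1   96.7] yaw_y 9.42 xax [ 0.004  0.001 -1.   ] F [0.27 0.05 0.12] gap 0.0501 q [-0.28  0.68  0.21  2.02 -0.3   0.46  0.32]
(-0.118, 0.0825, 0.113) (array([ 2.9, -0.8, 14.3]), array([-0.09, -0.04, -0.21]))
```

View pics/w9.png

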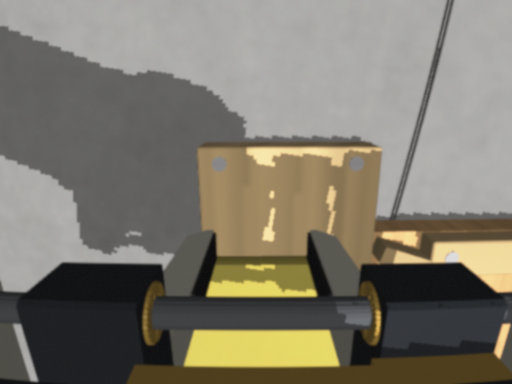

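```bash
python3 -m inch '[[[0.002,-0.001,0.003,0,0,-0.2,0.05],[0.002,-0.001,0.006,0,0,-0.2,0.05],[0.002,-0.001,0.01,0,0,-0.2,0.05],[0.002,-0.001,0.0135,0,0,-0.2,0.05],[0.002,-0.001,0.0135,0,0,-0.2,0.05]]]'; python3 - <<'E'
from h import *
s,d=save("wrist","w10");st()
E
```

```text
time_s: 17.58
tcp_pos: [0.5052, 0.0365, 0.1139]
eef_rot: [-2.855, 1.57, 2.021]
wrist_force: [-0.3, 0.1, 0.4]
finger_gap: 0.05
t 17.62 tcp [0.5052 0.0368 0.1139] jig [-118.3   83.5] yaw_y 9.41 xax [-0.     0.001 -1.   ] F [ 0.78 -1.04  0.23] gap 0.0501 q [-0.25  0.69  0.21  2.02 -0.3   0.46  0.34]
```

View pics/w10.png

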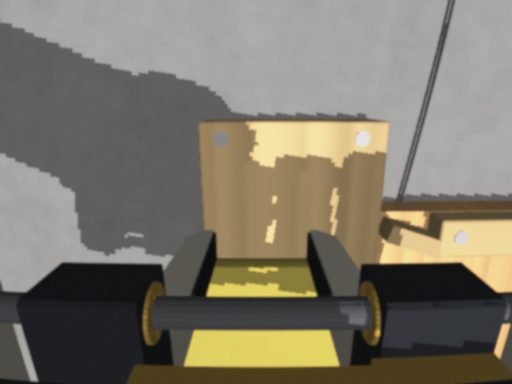

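```bash
python3 - <<'E'
from h import *
s=r.read_state();d=r.get_image("wrist")
for X in unproj([(225,259),(300,259)],.037,d,s): print((w2j(X)*1e3).round(1))
for X in unproj([(201,122),(386,122)],.025,d,s): print("deck end",(w2j(X)*1e3).round(1))
E
```

```text
[-139.    79.4]
[-98.7  79.3]
deck end [-150.4  150.8]
deck end [-54.7 151. ]
```

```bash
python3 -m inch '[[[0,0,0.002,0.1,0,0,0.05],[0,0,0.004,0.1,0,0,0.05],[0,0,0.004,0.1,0,0,0.05],[0,0,-0.01,0.1,0,0,0.05],[-0.03,0,-0.03,0.1,0,0,0.05],[-0.09,0,-0.05,0.1,0,0,0.05],[-0.1,-0.03,-0.09,0.1,0,0,0.05],[-0.1,-0.03,-0.1,0.1,0,0,0.05]]]'; python3 - <<'E'
from h import *
st();save("top","t11",(200,120,330,255),4.4);save("wrist","w11")
E
```

```text
time_s: 18.68
tcp_pos: [0.4567, 0.1344, 0.215]
eef_rot: [-3.002, 1.567, 1.88]
wrist_force: [0.2, -0.5, -0.1]
finger_gap: 0.0502
t 18.68 tcp [0.4567 0.1344 0.215 ] jig [-150.   187.8] yaw_y 9.7 xax [-0.001  0.004 -1.   ] F [ 0.2  -0.53 -0.1 ] gap 0.0502 q [-0.55  0.49  0.32  2.03 -0.25  0.66  0.1 ]
```

View pics/t11.png

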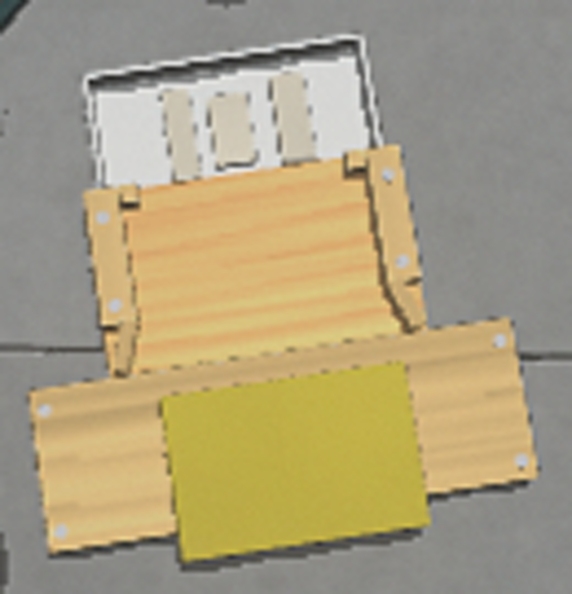

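View pics/w11.png

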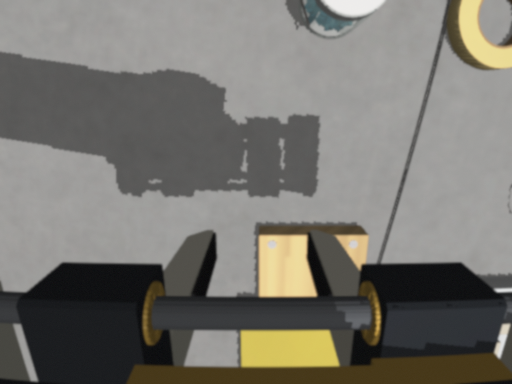

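```bash
python3 - <<'E'
from h import *
d=r.get_image("top")
q=lambda l,z:unproj(np.array(l)/4.4+[200,120],z,d)
B=q([(163,401),(404,364),(429,525),(182,562)],.037)
b=fit2([(.05,.075),(.05,-.075),(-.05,-.075),(-.05,.075)],B);print("board",np.degrees(b[0]),b[1],b[2]*1e3,w2j(b[1]))
print([w2j(x)*1e3 for x in q([(126,210),(133,305),(368,180),(385,268),(86,190),(400,147)],.036)])
for p in ((-.20,0,.25),(-.20,0,.113)):
  for y in(99.51,-80.49): print(rel(j2w(*p),y))
E
python3 -c "
from h import *
crop('pics/t11_full.png','t11b',(210,145,310,255),6)"
```

```text
board 9.175386367077442 [ 0.51803971 -0.04971743] [[-1.80294302 -2.25992218]
 [-0.97226382  0.49299213]
 [ 1.51326615  1.6002574 ]
 [ 1.26194069  0.16667266]] [-0.11996185 -0.00395167]
[array([48.47890504, 74.58048794]), array([-10.74209589,  78.58744213]), array([ 44.75024326, -75.61722624]), array([-11.1877776 , -76.98606346]), array([64.64705174, 97.20968259]), array([ 62.39186034, -98.53397434])]
(array([-36.4, -51.8, 184.4]), array([-9.007e+01, -5.000e-02, -6.000e-02]))
(array([-36.4, -51.8, 184.4]), array([ 8.993e+01, -6.000e-02,  5.000e-02]))
(array([100.6, -51.8, 184.6]), array([-9.007e+01, -5.000e-02, -6.000e-02]))
(array([100.6, -51.8, 184.6]), array([ 8.993e+01, -6.000e-02,  5.000e-02]))
```

View pics/t11b.png

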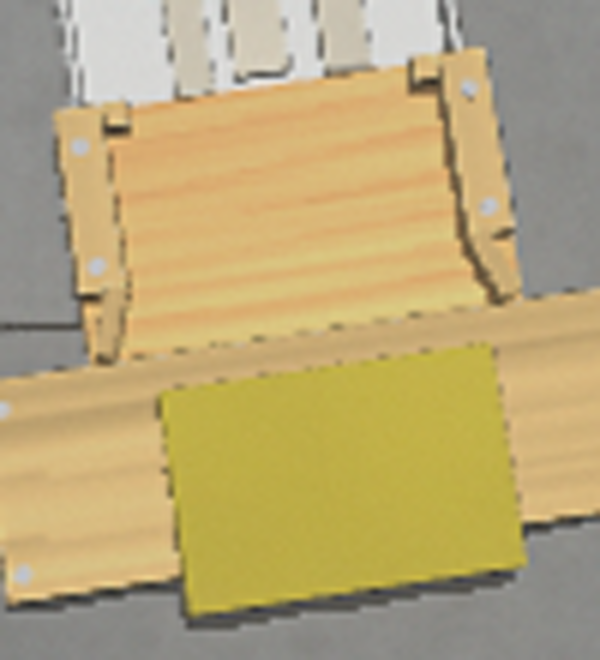

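```bash
python3 -m inch '[[[-0.03,-0.01,0.02,10,0,0,0.07],[-0.036,-0.02,0.04,20,0,0,0.093],[-0.036,-0.03,0.06,30,0,0,0.093],[-0.036,-0.036,0.08,40,0,0,0.093],[-0.036,-0.04,0.1,50,0,0,0.093],[-0.036,-0.045,0.13,60,0,0,0.093],[-0.036,-0.05,0.16,70,0,0,0.093],[-0.036,-0.05,0.184,80,0,0,0.093],[-0.036,-0.05,0.184,89.9,0,0,0.093],[-0.036,-0.05,0.184,89.9,0,0,0.093],[-0.036,-0.05,0.184,89.9,0,0,0.093]]]'; python3 - <<'E'
from h import *
st();save("wrist","w12")
for p in ((-.2,-0.003,.113),(-.1775,-0.003,.113),(-.056,0,.113)):print(p,rel(j2w(*p),-80.49))
E
```

```text
time_s: 20.2
tcp_pos: [0.4398, -0.0591, 0.2495]
eef_rot: [-0.922, 1.569, 2.387]
wrist_force: [-0.1, -0.2, -1.4]
finger_gap: 0.0929
t 20.2 tcp [ 0.4398 -0.0591  0.2495] jig [-198.7   -0.3] yaw_y -80.43 xax [-0.001  0.001 -1.   ] F [-0.13 -0.16 -1.35] gap 0.0929 q [-0.48  0.48  0.81  2.08 -0.49  0.79 -0.77]
(-0.2, -0.003, 0.113) (array([136.6,   3.1,   1.3]), array([0.06, 0.03, 0.09]))
(-0.1775, -0.003, 0.113) (array([136.6,   3.2, -21.2]), array([0.06, 0.03, 0.09]))
(-0.056, 0, 0.113) (array([ 136.6,    0.3, -142.7]), array([0.06, 0.03, 0.09]))
```

View pics/w12.png

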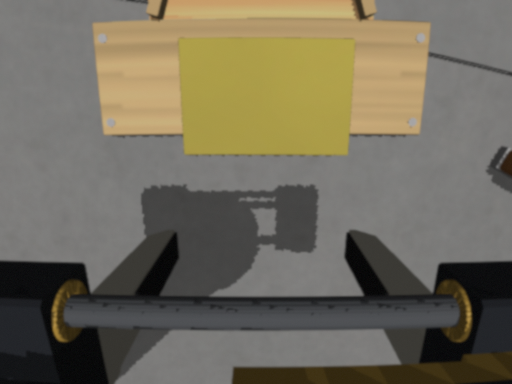

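```bash
python3 -m inch '[[[0.05,0.001,0,0,0,0,0.093],[0.1,0.001,0,0,0,0,0.093],[0.13,0.001,0,0,0,0,0.093],[0.137,0.001,0,0,0,0,0.093],[0.137,0.001,0,0,0,0,0.093],[0.137,0.001,0,0,0,0,0.093]]]'; python3 - <<'E'
from h import *
st()
for p in ((-.2,-0.003,.113),(-.1775,-0.003,.1125),(-.056,0,.1125)):print(p,rel(j2w(*p),-80.49))
E
```

```text
time_s: 21.0
tcp_pos: [0.4407, -0.0596, 0.1139]
eef_rot: [-2.774, 1.568, 0.534]
wrist_force: [-0.8, -0.8, -0.5]
finger_gap: 0.0931
t 21.0 tcp [ 0.4407 -0.0596  0.1139] jig [-197.9   -0.9] yaw_y -80.5 xax [ 0.002  0.001 -1.   ] F [-0.84 -0.78 -0.53] gap 0.0931 q [-0.25  0.69  0.51  2.19 -0.8   0.45 -0.5 ]
(-0.2, -0.003, 0.113) (array([0.9, 2.1, 2.1]), array([-0.01, -0.14,  0.05]))
(-0.1775, -0.003, 0.1125) (array([  1.5,   2.1, -20.4]), array([-0.01, -0.14,  0.05]))
(-0.056, 0, 0.1125) (array([   1.8,   -1. , -141.9]), array([-0.01, -0.14,  0.05]))
```

```bash
python3 -m inch '[[[0.001,0,-0.012,0,0,0,0.093],[0.001,0,-0.02,0,0,0,0.093],[0.001,0,-0.026,0,0,0,0.093],[0.001,0,-0.032,0,0,0,0.093],[0.001,0,-0.039,0,0,0,0.093],[0.001,0,-0.046,0,0,0,0.093],[0.001,0,-0.053,0,0,0,0.093],[0.001,0,-0.06,0,0,0,0.093],[0.001,0,-0.065,0,0,0,0.093],[0.001,0,-0.07,0,0,0,0.093],[0.001,0,-0.07,0,0,0,0.093]]]'; python3 - <<'E'
from h import *
st();save("wrist","w13")
for p in ((-.056,0,.1125),):print(p,rel(j2w(*p),-80.49))
E
```

```text
time_s: 22.38
tcp_pos: [0.5056, -0.0475, 0.1114]
eef_rot: [-0.65, 1.561, 2.657]
wrist_force: [-7.1, 0.1, 5.4]
finger_gap: 0.0927
t 22.38 tcp [ 0.5056 -0.0475  0.1114] jig [-131.9    0.3] yaw_y -80.56 xax [-0.008  0.004 -1.   ] F [-7.14  0.13  5.42] gap 0.0927 q [-0.31  0.76  0.58  2.02 -0.75  0.59 -0.62]
(-0.056, 0, 0.1125) (array([ -1.6,   0.1, -75.9]), array([-0.07,  0.43,  0.33]))
```

View pics/w13.png

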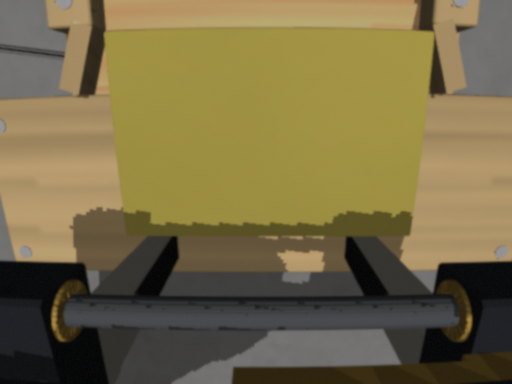

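```bash
python3 -m inch '[[[-0.001,-0.001,-0.006,0,0.2,0.2,0.093],[-0.0015,-0.002,-0.012,0,0.2,0.2,0.093],[-0.0015,-0.002,-0.018,0,0.2,0.2,0.093],[-0.0015,-0.002,-0.022,0,0.2,0.2,0.093],[-0.0015,-0.002,-0.022,0,0.2,0.2,0.093]]]'; python3 - <<'E'
from h import *
st();save("wrist","w14")
for p in ((-.056,0,.1125),):print(p,rel(j2w(*p),-80.49))
E
```

```text
time_s: 23.05
tcp_pos: [0.5312, -0.0424, 0.1134]
eef_rot: [2.63, 1.565, -0.346]
wrist_force: [-0.8, 1.1, 0.6]
finger_gap: 0.093
t 23.05 tcp [ 0.5312 -0.0424  0.1134] jig [-105.8    1.1] yaw_y -80.52 xax [ 0.005 -0.002 -1.   ] F [-0.78  1.11  0.55] gap 0.093 q [-0.33  0.78  0.59  1.96 -0.74  0.62 -0.66]
(-0.056, 0, 0.1125) (array([  1.2,   0.7, -49.9]), array([-0.06, -0.29, -0.18]))
```

View pics/w14.png

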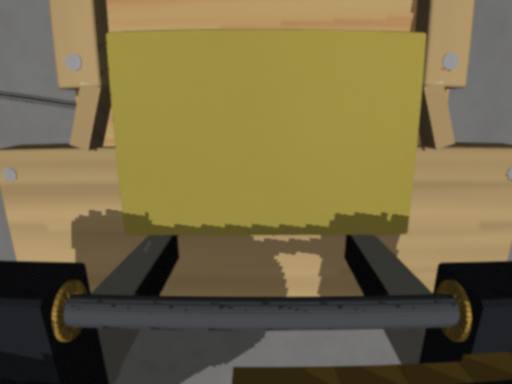

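```bash
python3 -m inch '[[[0.0005,0,-0.006,0,0,-0.1,0.093],[0.0005,0,-0.012,0,0,-0.1,0.093],[0.0005,0,-0.018,0,0,-0.1,0.093],[0.0005,0,-0.024,0,0,-0.1,0.093],[0.0005,0,-0.03,0,0,-0.1,0.093],[0.0005,0,-0.036,0,0,-0.1,0.093],[0.0005,0,-0.042,0,0,-0.1,0.093],[0.0005,0,-0.046,0,0,-0.1,0.093],[0.0005,0,-0.046,0,0,-0.1,0.093]]]'; python3 - <<'E'
from h import *
st();save("wrist","w15");save("side","s15",(180,140,320,240),5)
for p in ((-.054,0,.1125),):print(p,rel(j2w(*p),-80.49))
E
```

```text
time_s: 24.22
tcp_pos: [0.5764, -0.0348, 0.1131]
eef_rot: [3.027, 1.566, 0.051]
wrist_force: [-0.3, -0.5, -0.2]
finger_gap: 0.0934
t 24.23 tcp [ 0.5764 -0.0348  0.1131] jig [-59.9   1.2] yaw_y -80.52 xax [ 0.005  0.    -1.   ] F [-0.31 -0.46 -0.21] gap 0.0934 q [-0.35  0.83  0.61  1.83 -0.72  0.71 -0.72]
(-0.054, 0, 0.1125) (array([ 0.7,  1.1, -6.3]), array([-0.05, -0.24, -0.02]))
```

View pics/w15.png

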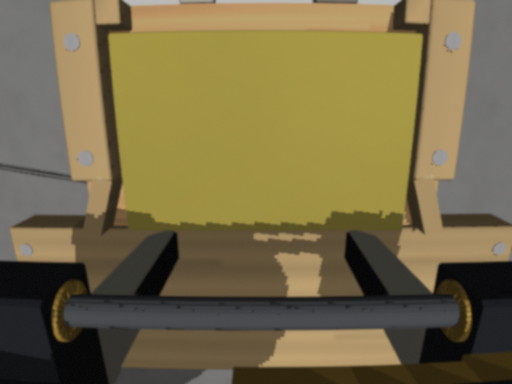

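View pics/s15.png

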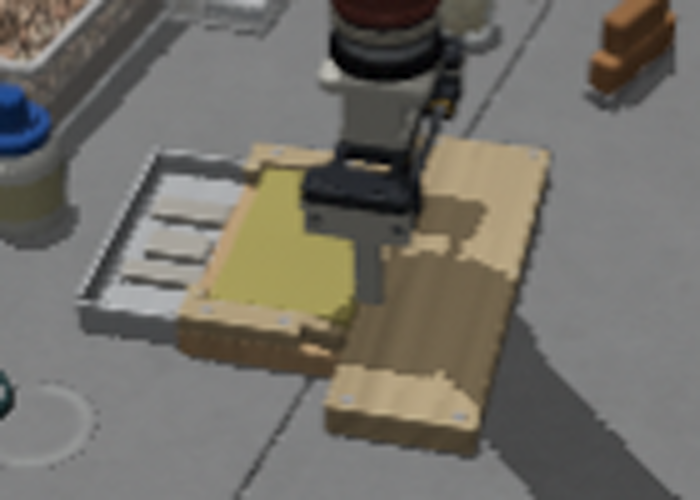

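```bash
python3 -m inch '[[[0.0005,0,-0.002,0,0,0,0.093],[0.0005,0,-0.004,0,0,0,0.093],[0.0005,0,-0.006,0,0,0,0.093],[0.0005,0,-0.007,0,0,0,0.093],[0.0005,0,-0.007,0,0,0,0.093]]]'; python3 - <<'E'
from h import *
s,d=save("wrist","w16");st()
crop("pics/w16.png","w16c",(90,0,440,260),2.2)
E
```

```text
time_s: 24.95
tcp_pos: [0.5802, -0.0343, 0.1124]
eef_rot: [-0.54, 1.568, 2.766]
wrist_force: [-5.7, -1.3, 5.0]
finger_gap: 0.0928
t 25.0 tcp [ 0.5802 -0.0343  0.1124] jig [-56.1   0.9] yaw_y -80.57 xax [-0.002  0.001 -1.   ] F [-7.06 -0.79  4.8 ] gap 0.0931 q [-0.35  0.84  0.62  1.82 -0.71  0.72 -0.73]
```

View pics/w16c.png

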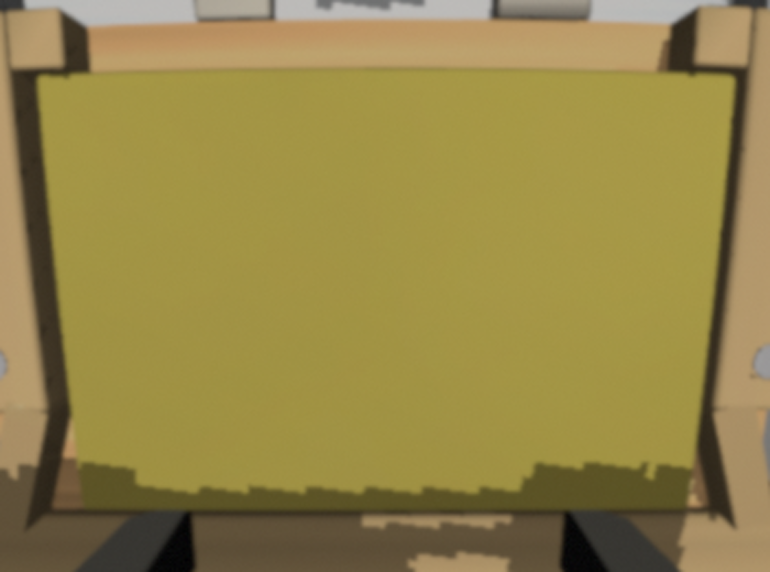

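```bash
python3 - <<'E'
from h import *
from scipy.optimize import least_squares
s=r.read_state();d=r.get_image("wrist")
uv=np.array([(38,76),(737,75),(690,508),(82,509)])/2.2+[90,0]
def corners(p):
    x,y,z,yaw,pit=p
    P=np.array([(.05,.075,.012),(.05,-.075,.012),(-.05,-.075,.012),(-.05,.075,.012)])
    R=Ro.from_euler('ZY',[yaw,pit]).as_matrix();P=P@R.T+[x,y,z]
    return np.array([j2w(a,b,c) for a,b,c in P])
f=least_squares(lambda p:(proj(corners(p),d,s)-uv).ravel(),[0,0,.02,0,0])
print(f.x[:3]*1e3,np.degrees(f.x[3:]),f.fun.round(1))
for z in (.032,.037): print(z,[(w2j(X)*1e3).round(1) for X in unproj(uv,z,d,s)])
ears=np.array([(10,68),(64,68),(696,66),(748,66)])/2.2+[90,0]
print([(w2j(X)*1e3).round(1) for X in unproj(ears,.036,d,s)])
st()
E
```

```text
[ 1.23885177 -0.70617859 18.65562124] [0.02305048 0.4268527 ] [ 0.1 -0.7 -0.4 -0.4 -0.4  0.7  0.8  0.5]
0.032 [array([50.7, 73.6]), array([ 50.8, -75.1]), array([-47.8, -75.4]), array([-48. ,  74.2])]
0.037 [array([49.7, 71.4]), array([ 49.9, -72.7]), array([-45.8, -73.1]), array([-45.9,  72. ])]
[array([51.7, 77.7]), array([51.2, 66.1]), array([ 51.5, -64.3]), array([ 51.9, -75.4])]
t 25.05 tcp [ 0.5802 -0.0343  0.1124] jig [-56.1   1. ] yaw_y -80.56 xax [-0.002  0.001 -1.   ] F [-7.16 -1.04  4.14] gap 0.0929 q [-0.35  0.84  0.62  1.82 -0.71  0.72 -0.73]
```

```bash
python3 -m inch '[[[-0.001,0,0.008,0,0,0,0.093],[-0.01,0,0.02,0,0,0,0.093],[-0.05,0,0.04,0,0,0,0.093],[-0.1,0,0.05,0,0,0,0.093],[-0.15,-0.05,0.05,0,0,0,0.093],[-0.17,-0.11,0.06,0,0,0,0.093],[-0.17,-0.17,0.06,0,0,0,0.093],[-0.17,-0.23,0.05,0,0,0,0.093],[-0.17,-0.23,0.05,0,0,0,0.093]]]'; python3 - <<'E'
from h import *
st();save("top","t17",(200,120,330,255),4.4);save("side","s17",(180,110,330,240),4)
E
```

```text
time_s: 26.18
tcp_pos: [0.4938, 0.1915, 0.282]
eef_rot: [-2.426, 1.566, 0.893]
wrist_force: [0.6, 0.1, 0.0]
finger_gap: 0.0929
t 26.18 tcp [0.4938 0.1915 0.282 ] jig [-104.1  238. ] yaw_y -79.86 xax [ 0.003  0.004 -1.   ] F [0.58 0.15 0.03] gap 0.0929 q [-0.95  0.57  0.85  1.82 -0.52  0.98 -1.28]
```

View pics/t17.png

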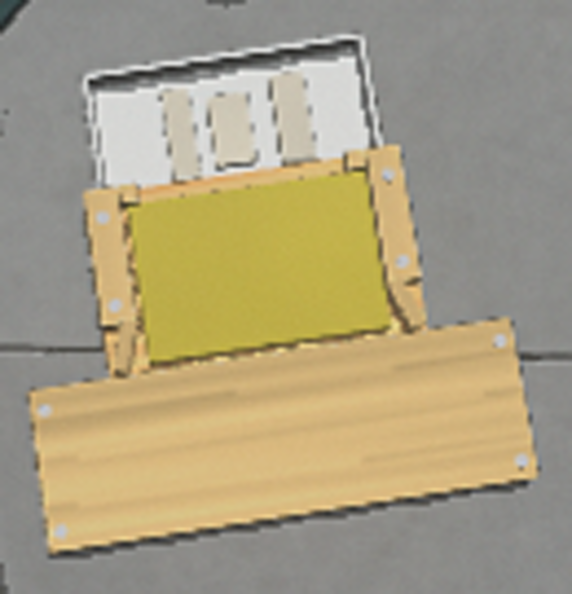

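View pics/s17.png

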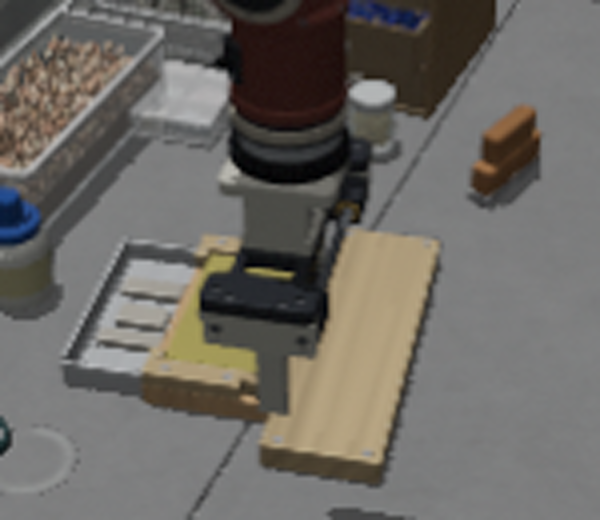

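View pics/t17_full.png

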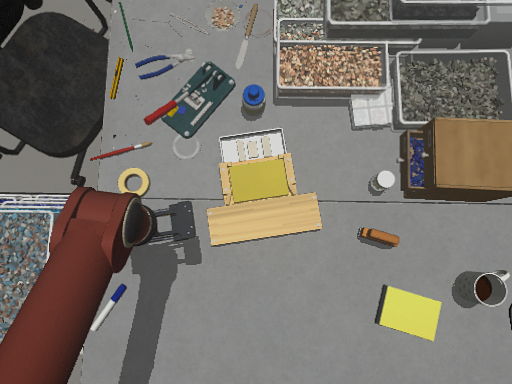

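```bash
python3 -m inch '[[[0,0,0,0,0,0,0.093],[0,0,0,0,0,0,0.093],[0,0,0,0,0,0,0.093]]]'; python3 - <<'E'
from h import *
d=r.get_image("top")
q=lambda l,z:unproj(np.array(l)/4.4+[200,120],z,d)
B=q([(132,208),(365,171),(391,327),(150,364)],.032)
b=fit2([(.05,.075),(.05,-.075),(-.05,-.075),(-.05,.075)],B);print("board",np.degrees(b[0]),w2j(b[1])*1e3,(b[2]*1e3).round(1))
st(); r.job_done()
E
```

```text
time_s: 26.65
tcp_pos: [0.4951, 0.1837, 0.2825]
eef_rot: [3.138, 1.567, 0.159]
wrist_force: [-0.1, -0.6, -0.0]
finger_gap: 0.0931
board 9.522619138359394 [ 1.70083644 -1.43141595] [[-1.2 -2.9]
 [-0.4  1.2]
 [ 0.9  1.5]
 [ 0.7  0.2]]
t 26.7 tcp [0.4951 0.184  0.2824] jig [-104.   230.3] yaw_y -80.63 xax [ 0.003  0.001 -1.   ] F [ 0.54 -0.15 -0.05] gap 0.0928 q [-0.94  0.57  0.86  1.82 -0.51  0.98 -1.28]
the job is handed in; nothing more can be done
```

The job was handed in at about 26.7 s of the 69 s allowed, and my last pictures show every goal met. `r.job_done()` gave no verdict.

**What I did:** I picked up the scraper and swept all three offcuts out through the opening into the trough in one pass. I then stood the scraper back near its starting spot. The open fingers pushed the board sideways into line, then along the deck and over the step into the pocket. The highest wrist reading I saw between moves was about 8 N.

**Last checks:**
- **Board:** From the top camera it sits 1.7 mm and 1.4 mm off the pocket centre in jig x and y, and is square to within about 0.02°. One corner in that fit was off by about 3 mm.
- **Board height:** A wrist-camera fit put its underside at about 18.7 mm with 0.4° of tilt, against a floor height of 20 mm. That is within the error of the method, so I read it as flat on the floor.
- **Offcuts:** All three lie apart in the trough. Their centres measured at about jig x 93–96 mm after the sweep.
- **Scraper:** It stands upright on the desk, clear of the jig.
- **Jars and tape:** They look to be where they started. I compared pictures by eye and did not measure them.
- **Arm:** It was clear of everything and still, with wrist force near zero.

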